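Square a notepad on the copy board and lock the follower slide

TASK

The notepad lies loosely on the wooden copy board, where its pages are to be photographed. Turn the eccentric lock by its lever all the way round, until its low flat side faces the slide's bar, push the freed slide forward, fully home, so that it squares the pad up against the fence, then turn the lever all the way back to lock the slide there. Push with the fingers only: lift or carry nothing, let the slide and not the fingers move the pad, and leave the things lying round the board where they are.

Things in the scene. Friction and masses are not known exactly. Their poses are not given: they have to be found in the camera images.
- copy_board: Fixed copy board of plywood, 222 x 230 mm, deck 14 mm above the table, with a grey mat and a wooden fence (12 mm thick, 28 mm above the deck) across its far end. Origin on the table, 35 mm to +y and 4 mm to +x of the middle of the underside; x points forward, along the slide's travel to the fence; y to the left; z up. The board spans x -115 to +107 and y -150 to +80 mm.
- fence_face (a point): Middle of the fence's inner face, at deck height; the fence's face is 148 mm long along the board's y.
- follower (a joint): Follower slide: 0 fully back, 0.050 m home (end stop), toward the fence; starts at 0 to 0.010. A wooden jaw across the deck (22 mm thick along x, 149 mm long in y, top 43 mm above the table) on an aluminium bar that runs along the right side of the deck. About 2 N of friction; stays where it is left. Home, it leaves 101 mm between jaw and fence.
- jaw_back (a point): Middle of the jaw's rear face (the face to push on), 29 mm above the table; moves with the slide. The deck behind it is clear; deck height is 14 mm.
- eccentric (a joint): Eccentric lock: 0 = locked (round high side toward the slide's bar; lever points back along -x, 15 degrees outward), 2.05 rad = free (flat low side along the bar's edge; lever points right and somewhat forward). Grows anticlockwise seen from above; stops at both ends. Slide is free from about 1.8 up. Starts at 0 to 0.2. Friction 0.06 N m (1 N at the knob), no spring; it stays.
- bar_tooth (a point): Middle tooth on the outer edge of the slide's bar (bar 129 x 26 mm, top 25 mm above the table); moves with the slide. Unless its flat faces the bar, the lock's round plate stands in front of this tooth and stops the slide at 0.014. With the slide home the plate turns into the gap behind the tooth (1 mm play) and holds the slide both ways.
- cam_pivot (a point): Axis of the eccentric lock (vertical), at the top of its steel plate, 24 mm above the table; the plate is 40 mm in diameter with one flat side, 10.4 mm from the axis.
- lever_knob (a point): Middle of the black upright knob at the end of the lock's lever, 60 mm from the pivot axis; moves with the lever. The knob is round, 11 to 17 mm in diameter, and stands from 30 to 64 mm above the table; the flat steel lever below it is 11 mm wide, its top 30 mm above the table.
- notepad: Loose wire-bound notepad, 134 (own x) x 100 (own y) x 12 mm, lying flat on the deck between jaw and fence, its own y about along the board's x. Origin at the middle of its underside.
- ink_pot: Bystander: loose blue pot with a yellow rim, 61 mm in diameter, 40 mm high, on the table to the left of the board. Origin at the middle of its underside.
- eraser: Bystander: loose white eraser in a blue sleeve, 20 x 43 x 12 mm, on the table to the right of the board. Origin at the middle of its underside.
- date_stamp: Bystander: loose black block stamp, 52 x 88 x 46 mm, on the table to the left of the board. Origin at the middle of its underside.

How it is judged:
On the way, in this order (a step that is already met when the one before it is completed fails the run):
1. the lock is turned to its low side while the slide is still back (value of joint eccentric above 1.8 rad and value of joint follower below 0.02 m), for 0.1 s.
2. the slide is pushed fully home (value of joint follower above 0.0475 m), for 0.1 s.
3. the lock is turned back and holds the slide (value of joint eccentric below 0.12 rad and value of joint follower above 0.0475 m), for 0.2 s.
At the end, for the whole second after the job is handed in: The slide is home (within 2.5 mm of its end stop), the lock is turned back to within 0.12 rad of its locked stop, and the notepad lies flat and still on the deck between jaw and fence, square to the fence within 2 degrees (all of step 3 and x of notepad in the frame of copy_board between 0.0385 and 0.0445 m and y of notepad in the frame of copy_board between -0.03 and 0.03 m and angle between the y axis of notepad and the x axis of copy_board, either way round below 0.035 rad and angle between notepad's own z axis and vertical below 0.05 rad and height (world z) of notepad below 0.018 m and linear speed of notepad below 0.01 m/s); the robot touches nothing.
It fails at once if the notepad is lifted or tipped (height (world z) of notepad above 0.026 m or angle between notepad's own z axis and vertical above 0.2 rad).
It fails at once if the fingers push the notepad (contact force between the fingers and notepad above 2 N).
It fails at once if a bystander is disturbed (distance of any of ink_pot, eraser, date_stamp from where it was at the start of the episode above 0.02 m).
It also fails if it takes over 58 s, if anything falls off the work surface, if the arm or the gripper's body presses on something with over 40 N, if the wrist force passes 120 N, or if a joint passes its speed limit or range.

ROBOT

A 6-joint arm with a two-finger parallel gripper is mounted at the origin on a cart in front of the work surface, level with it; the furniture and walls round the work are solid. World frame = base frame: x ahead of the robot, y to its left, z up, the work surface at z = 0. Lengths are in m, angles in rad, forces in N, time in s.
With the tool pointing down it reaches from about 0.375 to 0.975 m from the base axis. Payload 3.8 kg.
Tool frame: the origin (TCP) lies on the centre line of the jaws, within the pads' length; the fingertips stand 8 mm ahead of it and the grasp point (between the pads) lies 11 mm behind it; z points along the fingers, x is the direction in which the jaws open and shut, and the axes are right-handed (so a half turn about z gives the same grasp; the last joint's range is limited). The gripper opens to 85 mm and grips with 20 to 120 N. Pads are 22 mm wide; open, the fingers measure 114 mm over their backs; the gripper's body (76 mm by 85 mm) begins 54 mm behind the grasp point. The pads swing forward as they close: fully open they stand 13 mm farther back than shut.
Start: joints at [-1.177, 0.264, 1.604, -0, 1.274, -0.037], TCP at [0.282, -0.613, 0.239] pointing down, gripper open.
Joint ranges: [-2.63, 2.63], [-0.94, 2.18], [0.31, 2.57], [-1.31, 4.45], [0, 2.66], [-2.55, 2.55]. Speed limits (rad/s): [2.57, 2.57, 3.14, 3.14, 3.14, 3.14].

INTERFACE

Orientations are given as a 3x3 rotation matrix whose columns are the frame's x, y, z axes.
In Python, from cell import bot, optics gives the robot as it stands.
- The arm moves only by the tool carry_out, never from a script. Its argument "increments" is a list of rows, each a list of 7 numbers: the turn, a rotation vector about the tool's x, y, z in degrees, then the shift along the tool's x, y, z in cm, then the opening in per cent of the stroke, from 0 (shut) to 100 (fully open). A call has 1 to 8 rows; each row is the pose to reach, as a shift and turn from the pose commanded when the call began, along the tool's axes at that moment; what a row does not reach only later rows make up. A row lasts 1/12 s, in which the tool goes at most 41.7 mm and 7.16 degrees, less where a joint would pass 70% of its speed; a pose out of reach is approached as far as the arm can. A call with a gripper value outside its range is refused whole. The fingers move at their own pace and stop on an object; "squeeze" is the grip in N (left out, the last holds). Time passes only in rows, so rows that repeat a pose let the fingers close. It gives the time, the measured TCP pose, the force and the opening at its end, in the units of the state.
- bot.get_state(): the state, without advancing time (a new reading comes with each control period).
- optics.grab_frame(name): name is "side" or "top"; returns (picture, depth): 480x640x3 uint8, red, green, blue; 480x640 float32, m along the optical axis (not along the pixel's ray), 0 where there is no reading.
- optics.calibration(name): a dict with "fx", "fy", "cx", "cy" (pixels), "k1" (the pictures are not rectified: a ray, as slopes to the right and down, at radius r is drawn at 1 + k1 r^2 times it, then the intrinsics apply), "position" and "attitude" of the camera in the world. Camera axes: x right, y down, z forward; pixel columns grow to the right and rows downward; lengths in m; the calibration is good to about 2 mm. A picture is of the moment at which its call begins. calibration takes no time and is no camera call.
- bot.close_job(): hands the job in, once; it reports no verdict.
The state is a dict: "time_s": time; "joint_pos": joint angles; "dq": joint speeds; "tau": joint torques, N m; "position": TCP position; "tool_rot": TCP orientation; "force": force on the tool from outside, world axes, zero at the start; "wrist_torque": the same for the moment, N m; "gripper_width": finger opening in m.
Only numpy, scipy, OpenCV 4.12 (cv2) and the standard library are available. Lean on these libraries where they do the work, as an engineer would, in place of code of your own. Each camera call takes 0.05 s, during which the arm holds its last target.

## Working session

There is one attempt and no reset: what is moved stays moved. The work goes in short steps, Python scripts to look and compute and a tool call to move; the robot and the scene stay as the last step left them, time stands still between calls to the robot, and variables do not carry over. Pictures are saved under pics/ and viewed, and the job is handed in when it is done.

Besides the shell and the picture viewer there is one more tool, called after "Emit:" by a JSON object that holds its "method" and its "body", one argument or row to a line. carry_out: Moves the arm, as the interface text tells. Its arguments: {"type":"object","properties":{"increments":{"type":"array"},"squeeze":{"type":"number"}},"required":["increments"]}

```bash
ls; mkdir -p pics; cat > h.py <<'E'
import numpy as np, cv2
from cell import bot, optics
def snap(n,f):
    p,d=optics.grab_frame(n); cv2.imwrite(f'pics/{f}.png',cv2.cvtColor(p,cv2.COLOR_RGB2BGR)); np.savez(f'pics/{f}.npz',p=p,d=d); return p,d
def ray(n,u,v):
    c=optics.calibration(n); K=np.array([[c['fx'],0,c['cx']],[0,c['fy'],c['cy']],[0,0,1.]])
    q=cv2.undistortPoints(np.array([[[u,v]]],float),K,np.array([c['k1'],0,0,0.]))[0,0]
    return np.array(c['position']),np.array(c['attitude'])@np.array([q[0],q[1],1.])
def onplane(n,u,v,z):
    o,r=ray(n,u,v); return o+r*(z-o[2])/r[2]
E
python3 - <<'E'
from h import *
for n in('top','side'):
    snap(n,n+'0'); print(optics.calibration(n))
print(bot.get_state())
E
```

```text
pics
{'fx': 608.4667755577264, 'fy': 608.4667755577264, 'cx': 321.61306736335564, 'cy': 226.17064666236323, 'k1': -0.09323881406427775, 'position': array([ 0.27915009, -0.21093623,  1.32587276]), 'attitude': array([[ 0.00614459, -0.98681261,  0.16175017],
       [-0.99990957, -0.00799816, -0.01081081],
       [ 0.01196195, -0.16166912, -0.98677252]])}
{'fx': 573.7411815020462, 'fy': 573.7411815020462, 'cx': 322.2574420161082, 'cy': 237.61454024918746, 'k1': -0.14218842216204922, 'position': array([ 0.31186176, -1.15570402,  0.50415276]), 'attitude': array([[ 0.9792631 , -0.07488069,  0.1882463 ],
       [-0.20241786, -0.40022544,  0.89378219],
       [ 0.00841393, -0.91335233, -0.4070832 ]])}
{'time_s': 0.1, 'joint_pos': array([-1.17689668e+00,  2.64667689e-01,  1.60525098e+00, -6.30806407e-07,
        1.27369048e+00, -3.69082037e-02]), 'dq': array([ 0.0024121 , -0.0016511 , -0.00391864,  0.00107667,  0.00014282,
       -0.00070886]), 'tau': array([-6.59807756e-05, -5.16706860e+01, -3.68590164e+01, -1.03598973e-04,
        6.33560034e-03, -3.56032601e-06]), 'position': array([ 0.28162828, -0.61273041,  0.23808601]), 'tool_rot': array([[ 4.17604359e-01, -9.08628637e-01, -7.74469186e-04],
       [-9.08626732e-01, -4.17605071e-01,  1.86183170e-03],
       [-2.01513586e-03, -7.38056282e-05, -9.99997967e-01]]), 'force': array([0.21932669, 0.73064793, 0.6656502 ]), 'wrist_torque': array([-0.05364469, -0.02344504,  0.03617872]), 'gripper_width': 0.08530666242076472}
```

View pics/top0.png

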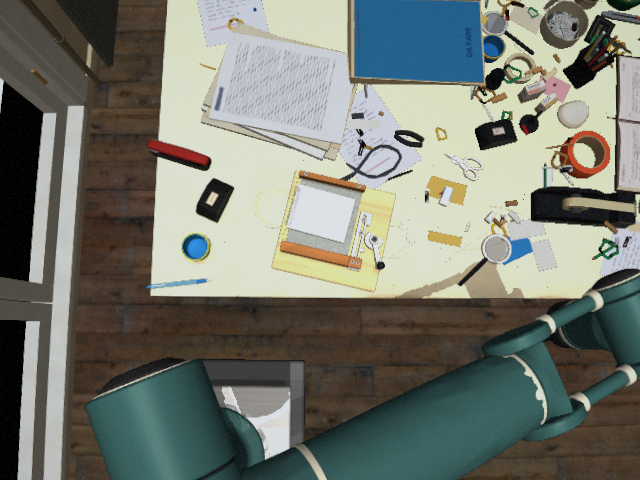

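View pics/side0.png

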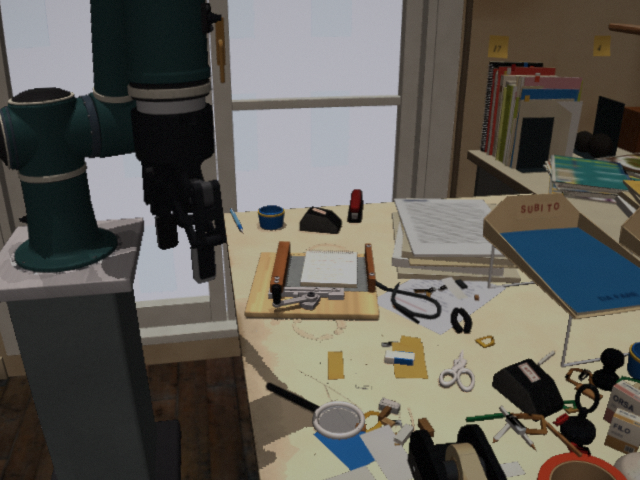

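The board shows at about (272–396, 168–292) in the top view and (246–380, 240–320) in the side view. The eraser is at about (447, 195) in the top view. I'll zoom in on both.

```bash
python3 - <<'E'
import cv2
a=cv2.imread('pics/top0.png')[155:305,260:410]; cv2.imwrite('pics/top0z.png',cv2.resize(a,(600,600),interpolation=cv2.INTER_CUBIC))
a=cv2.imread('pics/side0.png')[225:335,235:395]; cv2.imwrite('pics/side0z.png',cv2.resize(a,(800,550),interpolation=cv2.INTER_CUBIC))
E
```

```text
(no output)
```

View pics/top0z.png

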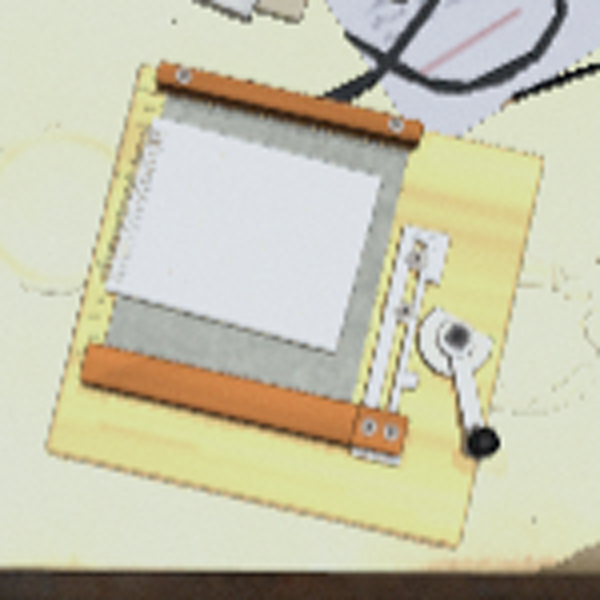

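View pics/side0z.png

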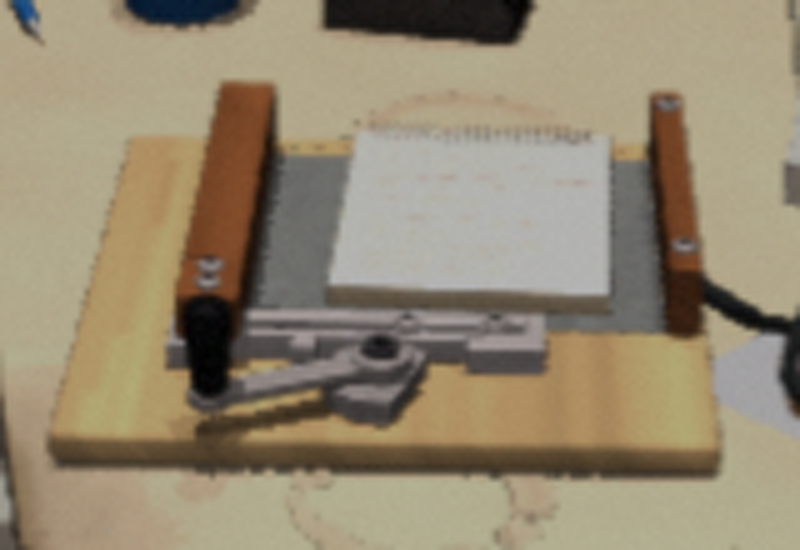

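Top zoom (4x, origin (260, 155)): deck corners at about NL (48,455), NR (458,547), FR (543,157), FL (143,62). The pivot is at (457,335) and the knob top at (483,441). In the side zoom the knob runs from (207,310) to (207,390).

```bash
cat > geo.py <<'E'
from h import *
def T(u,v): return 260+u/4-.375,155+v/4-.375
def S(u,v): return 235+u/5-.4,225+v/5-.4
E
python3 - <<'E'
from geo import *
px=[(48,455),(458,547),(543,157),(143,62)]
W=np.array([onplane('top',*T(*p),.014)[:2] for p in px])
B=np.array([(-115,80),(-115,-150),(107,-150),(107,80)])/1000
print(W.round(4)); print([np.linalg.norm(W[i]-W[(i+1)%4]).round(4) for i in range(4)])
bc=B.mean(0);wc=W.mean(0)
u,s,vt=np.linalg.svd((B-bc).T@(W-wc)); R=(u@vt).T; t=wc-R@bc
print(np.degrees(np.arctan2(R[1,0],R[0,0])),t,(W-(B@R.T+t)).round(4).tolist())
np.savez('board.npz',R=R,t=t)
tb=lambda p:R.T@(p[:2]-t)
for nm,p,z in [('pivot',(457,335),.030),('knobtop',(483,438),.064),('jawbackL top',(83,383),.043),('jawback top R',(352,447),.043),('jawfrontL',(92,347),.043),('fenceinL',(158,90),.042),('fenceinR',(418,146),.042),
 ('padNL',(108,293),.026),('padNR',(336,350),.026),('padFR',(382,177),.026),('padFL',(155,120),.026)]:
    w=onplane('top',*T(*p),z); print(nm,w.round(4),tb(w).round(4))
for nm,p,z in [('NL',(128,137),.014),('NR',(50,440),.014),('FR',(720,450),.014),('knobtop',(207,304),.064),('pivot',(380,345),.032),('knobbase',(208,395),.03)]:
    w=onplane('side',*S(*p),z); print('S',nm,w.round(4),tb(w).round(4))
w=onplane('top',447,195,.01);print('eraser',w,tb(w))
E
```

```text
[[ 0.4009 -0.1179]
 [ 0.3528 -0.3393]
 [ 0.5679 -0.388 ]
 [ 0.6198 -0.1663]]
[np.float64(0.2265), np.float64(0.2205), np.float64(0.2277), np.float64(0.2241)]
-12.668454090222854 [ 0.49692526 -0.21957562] [[-0.0014, -0.0016], [0.001, 0.0014], [-0.0006, 0.0014], [0.0009, -0.0013]]
pivot [ 0.4658 -0.3379  0.03  ] [-0.0044 -0.1223]
knobtop [ 0.4068 -0.3478  0.064 ] [-0.0598 -0.1449]
jawbackL top [ 0.4367 -0.1378  0.043 ] [-0.0767  0.0666]
jawback top R [ 0.4037 -0.2806  0.043 ] [-0.0776 -0.08  ]
jawfrontL [ 0.456  -0.1423  0.043 ] [-0.0569  0.0665]
fenceinL [ 0.5969 -0.1756  0.042 ] [0.0879 0.0648]
fenceinR [ 0.5671 -0.3165  0.042 ] [ 0.0897 -0.0791]
padNL [ 0.4879 -0.1495  0.026 ] [-0.0242  0.0664]
padNR [ 0.4577 -0.2729  0.026 ] [-0.0265 -0.0606]
padFR [ 0.5532 -0.298   0.026 ] [ 0.0721 -0.0642]
padFL [ 0.584  -0.1737  0.026 ] [0.0749 0.0638]
S NL [ 0.4031 -0.1256  0.014 ] [-0.1121  0.0711]
S NR [ 0.3538 -0.3496  0.014 ] [-0.1111 -0.1582]
S FR [ 0.5663 -0.3964  0.014 ] [ 0.1064 -0.1573]
S knobtop [ 0.4054 -0.3584  0.064 ] [-0.0588 -0.1555]
S pivot [ 0.465 -0.339  0.032] [-0.005  -0.1236]
S knobbase [ 0.405  -0.3574  0.03  ] [-0.0595 -0.1546]
eraser [ 0.56739375 -0.503951    0.01      ] [ 0.13111907 -0.26199801]
```

```bash
python3 - <<'E'
from geo import *
b=np.load('board.npz');R,t=b['R'],b['t']
def dp(n,f,u,v):
    d=np.load(f'pics/{f}.npz')['d']; o,r=ray(n,u,v); k=d[int(round(v)),int(round(u))]; return o+r*k
for nm,p in [('deck back',T(250,460)),('deck R',T(500,250)),('mat',T(200,330)),('pad',T(240,240)),('knob',T(483,440)),('pivot',T(457,335)),('jaw',T(200,390)),('table',T(300,30)),('lever',T(466,395))]:
    print(nm,dp('top','top0',*p).round(4))
for nm,p in [('deck R',S(500,420)),('deck back',S(130,300)),('pad',S(480,220)),('knob',S(207,345)),('pivot',S(380,347)),('table',S(420,520)),('jawtop',S(240,160))]:
    print('S',nm,dp('side','side0',*p).round(4))
# triangulate knob top centre
for a,c in [((483,438),(207,304)),((457,335),(380,345))]:
    o1,r1=ray('top',*T(*a));o2,r2=ray('side',*S(*c))
    k=np.linalg.lstsq(np.c_[r1,-r2],o2-o1,rcond=None)[0]; print(o1+r1*k[0],o2+r2*k[1])
E
```

```text
deck back [ 0.3991 -0.227   0.0132]
deck R [ 0.5156 -0.3637  0.0129]
mat [ 0.4695 -0.1994  0.0162]
pad [ 0.5188 -0.2208  0.0193]
knob [ 0.4056 -0.3476  0.0657]
pivot [ 0.4652 -0.3375  0.0344]
jaw [ 0.4335 -0.1999  0.0424]
table [ 0.6439 -0.254  -0.0041]
lever [ 0.4333 -0.3425  0.0301]
S deck R [ 0.5013 -0.3604  0.0115]
S deck back [ 0.3899 -0.2559  0.0119]
S pad [ 0.5221 -0.2347  0.0206]
S knob [ 0.4055 -0.3547  0.047 ]
S pivot [ 0.4648 -0.3397  0.0317]
S table [ 0.4681 -0.3919 -0.0034]
S jawtop [ 0.437  -0.2074  0.0399]
[ 0.40733647 -0.34838984  0.05854974] [ 0.40661304 -0.34834784  0.05847201]
[ 0.46563867 -0.33779689  0.03132601] [ 0.46520872 -0.33775449  0.03125991]
```

```bash
cat > inc.py <<'E'
from h import *
from scipy.spatial.transform import Rotation as Ro
import sys
def Rt(yaw): 
    c,s=np.cos(np.radians(yaw)),np.sin(np.radians(yaw)); return np.array([[c,s,0],[s,-c,0],[0,0,-1.]])
def inc(p,yaw,p0=None,R0=None):
    if R0 is None:
        s=bot.get_state(); p0,R0=s['position'],s['tool_rot']
    R0=np.array(R0)
    return np.r_[Ro.from_matrix(R0.T@Rt(yaw)).as_rotvec(degrees=True),R0.T@(np.array(p)-p0)*100].round(2).tolist()
PIV=np.array([.4655,-.338])
def arc(ang,z,r=.060):  # world lever angle deg
    a=np.radians(ang); return [PIV[0]+r*np.cos(a),PIV[1]+r*np.sin(a),z],ang+90-360
E
python3 -c "
from inc import *
print(inc([.4065,-.349,.14],-80))"
```

```text
[0.01, 0.12, 14.68, -18.73, -22.36, 9.85]
```

Emit:
{"method": "carry_out", "body": {
  "increments": [
    [0,0,7,-4,-4,2,45],
    [0,0,14.7,-10,-10,5,45],
    [0,0.1,14.7,-18.7,-22.4,9.8,45],
    [0,0.1,14.7,-18.7,-22.4,9.8,45],
    [0,0.1,14.7,-18.7,-22.4,9.8,45],
    [0,0.1,14.7,-18.7,-22.4,9.8,45],
    [0,0.1,14.7,-18.7,-22.4,9.8,45],
    [0,0.1,14.7,-18.7,-22.4,9.8,45]
  ]
}}

```text
time_s: 0.77
position: [0.4072, -0.3445, 0.1385]
tool_rot: [[0.175, -0.984, -0.002], [-0.984, -0.175, 0.003], [-0.003, 0.002, -1.0]]
force: [0.0, 0.3, -0.3]
gripper_width: 0.0383
```

Emit:
{"method": "carry_out", "body": {
  "increments": [
    [0,0,0,0,0,0,45],
    [0,0,0,0,0,0,45]
  ]
}}

```text
time_s: 0.93
position: [0.4072, -0.3487, 0.1405]
tool_rot: [[0.176, -0.984, -0.001], [-0.984, -0.176, -0.001], [0.001, 0.001, -1.0]]
force: [0.0, -0.1, -0.1]
gripper_width: 0.0383
```

```bash
python3 - <<'E'
from inc import *
for n in('top','side'): snap(n,n+'1')
a=cv2.imread('pics/top1.png')[155:305,260:410]; a=cv2.resize(a,(600,600))
b=cv2.imread('pics/side1.png')[150:335,215:395]
cv2.imwrite('pics/t1z.png',a);cv2.imwrite('pics/s1z.png',cv2.resize(b,(584,600)))
s=bot.get_state();print(s['position'],s['force'],s['gripper_width'],inc([.4065,-.349,.05],-80))
E
```

```text
[ 0.40737771 -0.35078189  0.14170415] [ 0.62589171 -1.43504388  0.88260548] 0.03852850071422157 [-0.02, -0.16, -0.02, -0.22, 0.06, 9.17]
```

View pics/s1z.png

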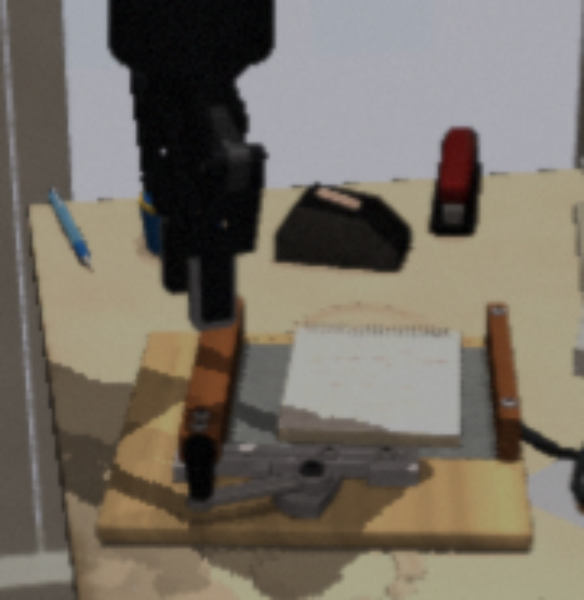

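View pics/t1z.png

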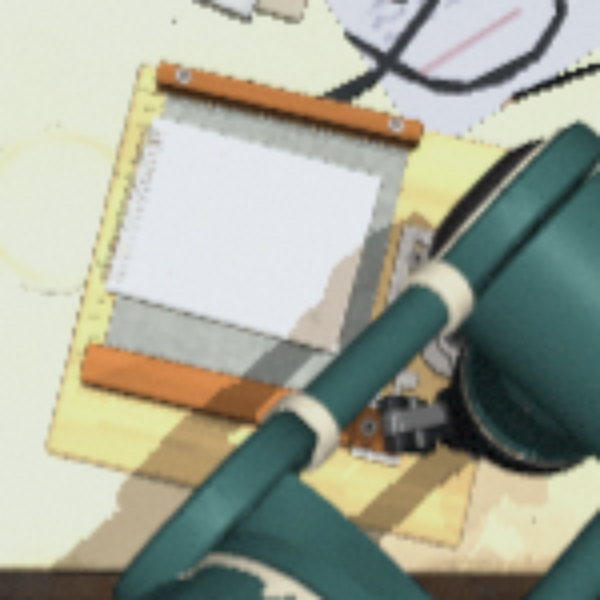

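In the side view the fingers hang on both sides of the knob's column: fingertips at about (175,290) and (212,320), knob at (200,460). I'll go down to straddle it.

Emit:
{"method": "carry_out", "body": {
  "increments": [
    [0,0,0,-0.1,0,2,45],
    [0,0,0,-0.2,0,4,45],
    [0,0,0,-0.2,0,6,45],
    [0,0,0,-0.2,0,7.2,45],
    [0,0,0,-0.2,0,8.4,45],
    [0,0,0,-0.2,0,9.5,45],
    [0,0,0,-0.2,0,9.5,45]
  ]
}}

```text
time_s: 1.62
position: [0.4057, -0.3477, 0.0442]
tool_rot: [[0.172, -0.985, -0.002], [-0.985, -0.172, 0.001], [-0.001, 0.002, -1.0]]
force: [-0.7, 1.0, 0.8]
gripper_width: 0.0385
```

```bash
python3 - <<'E'
from inc import *
snap('side','side2')
b=cv2.imread('pics/side2.png')[180:335,215:395]
cv2.imwrite('pics/s2z.png',cv2.resize(b,(690,594)))
s=bot.get_state();print(s['position'],s['force'],s['gripper_width'])
for a in (190,200,210,220,230,240,250,260):print(a,inc(*arc(a,.046)))
E
```

```text
[ 0.40627754 -0.34795652  0.04530697] [-0.34837939 -0.54963785  0.25668005] 0.03837289871794979
190 [0.06, -0.01, -0.06, 0.05, -0.01, -0.07]
200 [0.06, -0.0, -10.06, 1.09, -0.1, -0.07]
210 [0.06, 0.01, -20.06, 2.1, -0.37, -0.07]
220 [0.06, 0.01, -30.06, 3.05, -0.81, -0.07]
230 [0.06, 0.02, -40.06, 3.9, -1.41, -0.07]
240 [0.06, 0.02, -50.06, 4.64, -2.15, -0.07]
250 [0.06, 0.03, -60.06, 5.24, -3.01, -0.07]
260 [0.06, 0.03, -70.06, 5.68, -3.96, -0.07]
```

View pics/s2z.png

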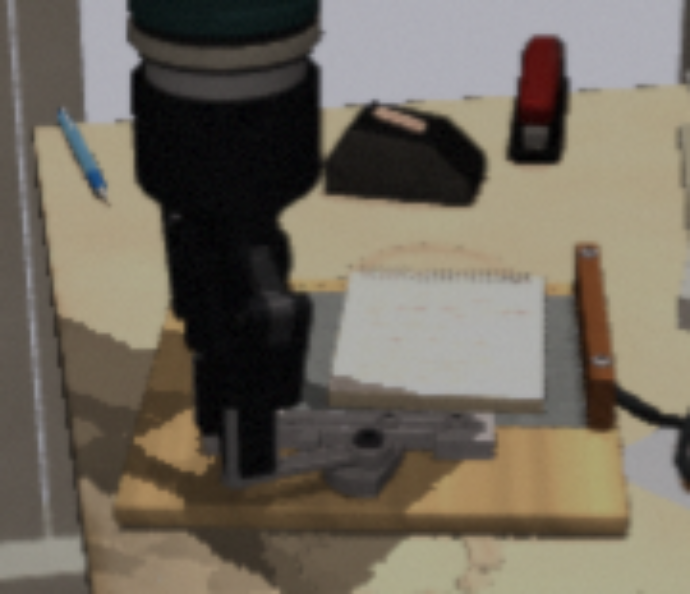

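Side view: the fingers straddle the knob and the lever runs under them at (235,485). Starting the arc.

Emit:
{"method": "carry_out", "body": {
  "increments": [
    [0,0,-5,0.55,-0.05,-0.05,45],
    [0,0,-10,1.1,-0.1,-0.05,45],
    [0,0,-15,1.6,-0.25,-0.05,45],
    [0,0,-20,2.1,-0.4,-0.05,45],
    [0,0,-25,2.6,-0.6,-0.05,45],
    [0,0,-30,3.05,-0.8,-0.05,45],
    [0,0,-35,3.5,-1.1,-0.05,45],
    [0,0,-40,3.9,-1.4,-0.05,45]
  ]
}}

```text
time_s: 2.33
position: [0.4283, -0.3846, 0.048]
tool_rot: [[0.769, -0.64, 0.002], [-0.64, -0.769, -0.002], [0.003, 0.001, -1.0]]
force: [-0.1, 1.2, -0.3]
gripper_width: 0.0385
```

```bash
python3 - <<'E'
from inc import *
snap('side','side3')
b=cv2.imread('pics/side3.png')[180:335,215:395]
cv2.imwrite('pics/s3z.png',cv2.resize(b,(690,594)))
s=bot.get_state();print(s['position'],s['force'],s['gripper_width'])
for a in (235,240,250,260,270,275,280):print(a,inc(*arc(a,.046)))
E
```

```text
[ 0.42904665 -0.38545623  0.04822079] [ 0.03791466 -0.72654397  0.20541216] 0.03838517748819293
235 [0.07, -0.24, -4.56, 0.26, 0.0, 0.22]
240 [0.08, -0.23, -9.56, 0.78, -0.06, 0.23]
250 [0.1, -0.23, -19.56, 1.8, -0.33, 0.23]
260 [0.12, -0.22, -29.56, 2.75, -0.76, 0.23]
270 [0.14, -0.21, -39.56, 3.61, -1.35, 0.24]
275 [0.15, -0.2, -44.56, 4.0, -1.71, 0.24]
280 [0.16, -0.2, -49.56, 4.35, -2.09, 0.24]
```

View pics/s3z.png

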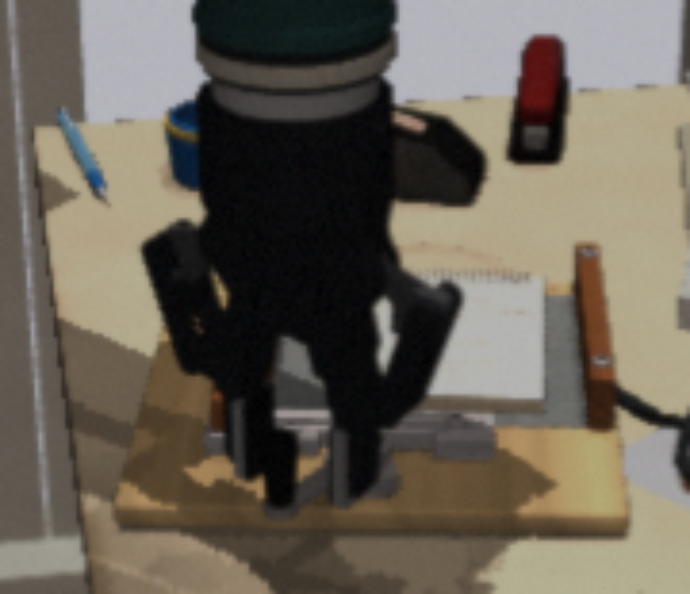

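The knob sits between the fingers at (280,465), slightly outward of the fingertip line, and the lever is following. I'll continue with a slightly larger radius.

```bash
python3 - <<'E'
from inc import *
for a in (235,240,250,260,270,275,280):print(a,inc(*arc(a,.046,.063)))
E
```

```text
235 [0.07, -0.24, -4.56, 0.29, 0.3, 0.22]
240 [0.08, -0.23, -9.56, 0.83, 0.23, 0.23]
250 [0.1, -0.23, -19.56, 1.9, -0.04, 0.23]
260 [0.12, -0.22, -29.56, 2.9, -0.5, 0.23]
270 [0.14, -0.21, -39.56, 3.8, -1.12, 0.24]
275 [0.15, -0.2, -44.56, 4.21, -1.49, 0.24]
280 [0.16, -0.2, -49.56, 4.58, -1.89, 0.24]
```

Emit:
{"method": "carry_out", "body": {
  "increments": [
    [0,0,-4.5,0.3,0.3,0.1,45],
    [0,0,-9.5,0.85,0.25,0.2,45],
    [0,0,-14.5,1.35,0.1,0.2,45],
    [0,0,-19.5,1.9,-0.05,0.2,45],
    [0,0,-24.5,2.4,-0.25,0.2,45],
    [0,0,-29.5,2.9,-0.5,0.2,45],
    [0,0,-34.5,3.35,-0.8,0.2,45],
    [0,0,-39.5,3.8,-1.1,0.2,45]
  ]
}}

```text
time_s: 3.05
position: [0.464, -0.4006, 0.0457]
tool_rot: [[1.0, -0.007, 0.001], [-0.007, -1.0, -0.002], [0.001, 0.002, -1.0]]
force: [-1.1, -0.5, -0.0]
gripper_width: 0.0383
```

```bash
python3 - <<'E'
from inc import *
snap('side','side4')
b=cv2.imread('pics/side4.png')[180:335,215:395]
cv2.imwrite('pics/s4z.png',cv2.resize(b,(690,594)))
s=bot.get_state();print(s['position'],s['force'],s['gripper_width'])
for a in (275,280,285,290,295,300,305,310,315):print(a,inc(*arc(a,.046,.062)))
E
```

```text
[ 0.46507238 -0.40082349  0.0459251 ] [ 0.84199757 -0.91348738 -0.57444602] 0.03856398661187407
275 [0.18, -0.1, -5.15, 0.58, -0.11, -0.01]
280 [0.19, -0.1, -10.15, 1.12, -0.18, -0.01]
285 [0.19, -0.09, -15.15, 1.65, -0.3, -0.01]
290 [0.19, -0.08, -20.15, 2.16, -0.46, -0.0]
295 [0.2, -0.07, -25.15, 2.66, -0.67, -0.0]
300 [0.2, -0.06, -30.15, 3.14, -0.92, -0.0]
305 [0.2, -0.06, -35.15, 3.6, -1.21, -0.0]
310 [0.21, -0.05, -40.15, 4.02, -1.54, -0.0]
315 [0.21, -0.04, -45.15, 4.42, -1.91, -0.0]
```

View pics/s4z.png

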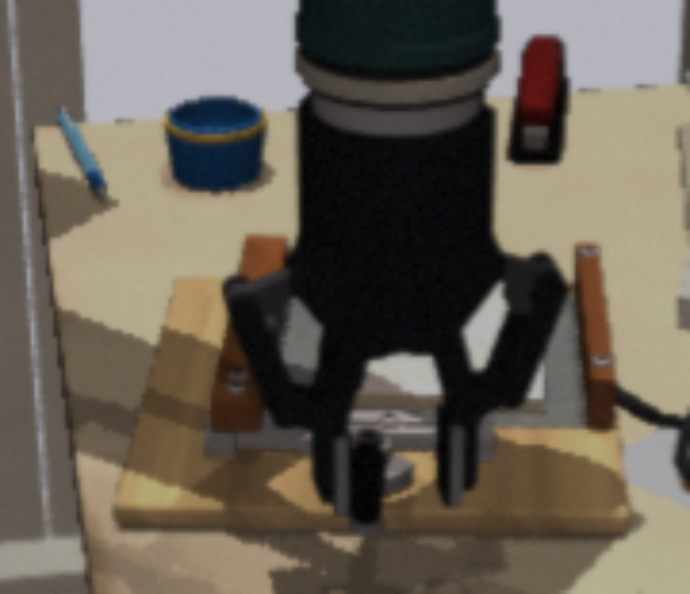

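The knob at (368,480) rides on the trailing finger, about 11° behind the tool. The free stop should be at a tool angle of about 311°, so I'll go to just short of that and then check force.

Emit:
{"method": "carry_out", "body": {
  "increments": [
    [0,0,-5,0.6,-0.1,0,45],
    [0,0,-10,1.1,-0.2,0,45],
    [0,0,-15,1.65,-0.3,0,45],
    [0,0,-20,2.15,-0.45,0,45],
    [0,0,-25,2.65,-0.65,0,45],
    [0,0,-30,3.15,-0.9,0,45],
    [0,0,-35,3.6,-1.2,0,45],
    [0,0,-37,3.8,-1.35,0,45]
  ]
}}

```text
time_s: 3.77
position: [0.5026, -0.3874, 0.0458]
tool_rot: [[0.804, 0.595, 0.002], [0.595, -0.804, -0.003], [-0.001, 0.003, -1.0]]
force: [-0.6, -1.7, -0.8]
gripper_width: 0.0386
```

Emit:
{"method": "carry_out", "body": {
  "increments": [
    [0,0,0,0.1,0,0,45],
    [0,0,0,0.2,0,0,45]
  ]
}}

```text
time_s: 3.93
position: [0.5039, -0.3864, 0.0458]
tool_rot: [[0.806, 0.592, 0.002], [0.592, -0.806, -0.003], [-0.001, 0.004, -1.0]]
force: [0.4, -2.0, 0.2]
gripper_width: 0.0384
```

```bash
python3 - <<'E'
from inc import *
snap('side','side5')
b=cv2.imread('pics/side5.png')[180:335,215:395]
cv2.imwrite('pics/s5z.png',cv2.resize(b,(690,594)))
s=bot.get_state();print(s['position'],s['force'],s['wrist_torque'])
d=s['position'][:2]-PIV; print(np.degrees(np.arctan2(d[1],d[0]))%360,np.linalg.norm(d))
E
```

```text
[ 0.50395048 -0.38624168  0.04569077] [-0.02367773 -0.29945265  0.06969609] [-0.16987733  0.07151259  0.01412451]
308.5561988205063 0.0616903501099921
```

View pics/s5z.png

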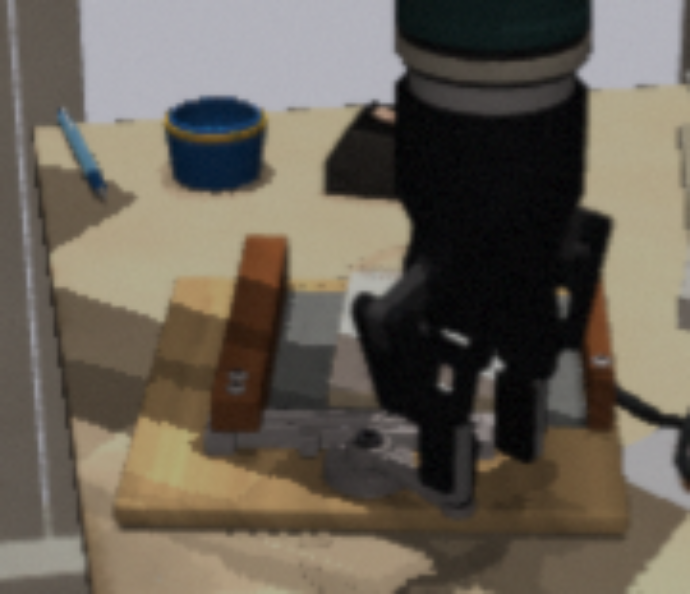

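Emit:
{"method": "carry_out", "body": {
  "increments": [
    [0,0,0,0.1,0,0,45],
    [0,0,0,0.2,0,0,45],
    [0,0,0,0.3,0,0,45]
  ]
}}

```text
time_s: 4.23
position: [0.5054, -0.3847, 0.0452]
tool_rot: [[0.804, 0.594, -0.0], [0.594, -0.804, -0.003], [-0.002, 0.002, -1.0]]
force: [-4.4, -4.8, 2.7]
gripper_width: 0.0383
```

Emit:
{"method": "carry_out", "body": {
  "increments": [
    [0,0,0,0.1,0,0,45],
    [0,0,0,0.2,0,0,45]
  ]
}}

```text
time_s: 4.4
position: [0.5056, -0.3845, 0.0451]
tool_rot: [[0.804, 0.595, -0.003], [0.595, -0.804, -0.004], [-0.005, 0.002, -1.0]]
force: [-8.1, -8.1, 2.8]
gripper_width: 0.0383
```

```bash
python3 - <<'E'
from inc import *
s=bot.get_state();print(s['position'],s['force'],s['wrist_torque'])
d=s['position'][:2]-PIV; print(np.degrees(np.arctan2(d[1],d[0]))%360,np.linalg.norm(d))
E
```

```text
[ 0.50563744 -0.38448705  0.04514415] [-8.11303546 -8.10030391  2.75544181] [-1.35892048  1.53197414  0.06431152]
310.8076910942114 0.06141710033615948
```

The force rose to about 11 N at a tool angle of 310.8°, where I expected the stop. I'll back off to centre the knob in the gap, then lift.

Emit:
{"method": "carry_out", "body": {
  "increments": [
    [0,0,0,-0.5,0,0,45],
    [0,0,0,-1.0,0,0,45],
    [0,0,0,-1.0,0,-2,45],
    [0,0,0,-1.0,0,-5,45],
    [0,0,0,-1.0,0,-8,45],
    [0,0,0,-1,0,-11,20],
    [0,0,0,-1,0,-11,0],
    [0,0,0,-1,0,-11,0]
  ]
}}

```text
time_s: 5.07
position: [0.501, -0.3894, 0.1578]
tool_rot: [[0.804, 0.594, 0.005], [0.594, -0.804, -0.005], [0.001, 0.007, -1.0]]
force: [-0.0, -0.2, -1.0]
gripper_width: 0.0029
```

```bash
python3 - <<'E'
from inc import *
print(bot.get_state()['force'])
b=np.load('board.npz');R,t=b['R'],b['t']
for p in [(-.125,-.005),(-.1,-.005),(-.09,-.005)]:
    print((R@np.array(p)+t).round(4))
w=R@np.array((-.108,-.005))+t
print(w,inc([w[0],w[1],.15],-102.7))
E
```

```text
[-0.03227621 -0.19040673 -0.99312269]
[ 0.3739 -0.197 ]
[ 0.3983 -0.2025]
[ 0.408  -0.2047]
[ 0.39045793 -0.20076851] [0.08, -0.51, 139.16, 2.32, -21.75, 0.64]
```

```bash
python3 - <<'E'
from inc import *
print(inc([.3905,-.2008,.15],77.3))
E
```

```text
[0.4, 0.06, -40.84, 2.32, -21.74, 0.64]
```

Emit:
{"method": "carry_out", "body": {
  "increments": [
    [0,0,-6,0.3,-3,0.2,0],
    [0.2,0,-12,0.6,-6,0.4,0],
    [0.4,0,-18,1,-9,0.6,0],
    [0.4,0,-24,1.4,-12.5,0.6,0],
    [0.4,0,-30,1.8,-16,0.6,0],
    [0.4,0,-36,2.1,-19.5,0.6,0],
    [0.4,0,-40.8,2.3,-21.7,0.6,0],
    [0.4,0,-40.8,2.3,-21.7,0.6,0]
  ]
}}

```text
time_s: 5.73
position: [0.3844, -0.1957, 0.1455]
tool_rot: [[0.216, 0.976, -0.011], [0.976, -0.216, 0.007], [0.004, -0.012, -1.0]]
force: [-0.3, -0.0, -0.4]
gripper_width: -0.0001
```

```bash
python3 - <<'E'
from inc import *
snap('side','side6');snap('top','top6')
b=cv2.imread('pics/side6.png')[180:335,215:395]
cv2.imwrite('pics/s6z.png',cv2.resize(b,(690,594)))
a=cv2.imread('pics/top6.png')[155:305,260:410]; cv2.imwrite('pics/t6z.png',cv2.resize(a,(600,600)))
s=bot.get_state();print(s['position'],s['force'],s['joint_pos'],inc([.3905,-.2008,.034],77.3))
E
```

```text
[ 0.38775369 -0.19918823  0.14711459] [ 0.00271612 -0.56582449  0.66481306] [-5.31208311e-01 -1.13273445e-01  2.18615575e+00 -7.11349090e-04
  1.07621922e+00 -1.87956797e+00] [-0.42, -0.1, -0.03, -0.12, 0.39, 11.31]
```

View pics/s6z.png

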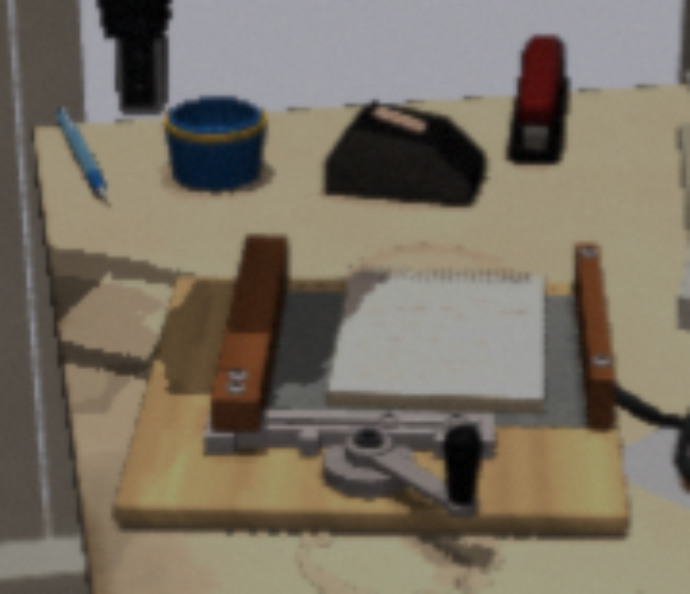

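View pics/t6z.png

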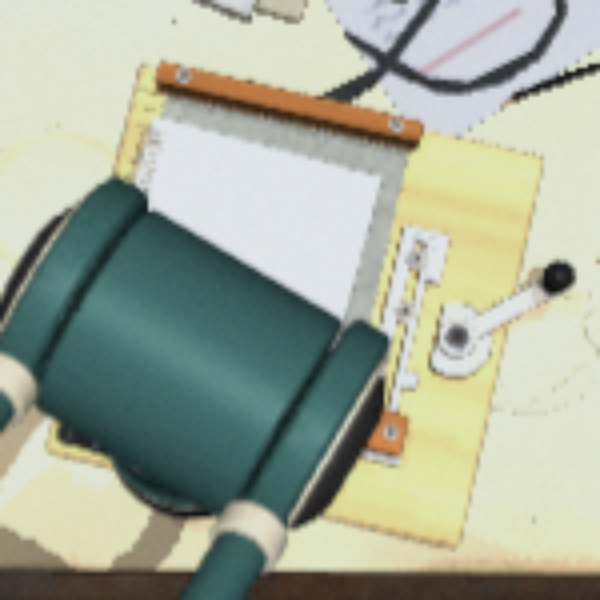

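The lever now points right and forward, with its knob at top zoom (557,277), and the plate's flat is along the bar. The deck behind the jaw is clear. Going down behind the jaw.

Emit:
{"method": "carry_out", "body": {
  "increments": [
    [-0.4,0,0,-0.1,0,3,0],
    [-0.4,0,0,-0.1,0,6,0],
    [-0.4,0,0,-0.1,0,9,0],
    [-0.4,0,0,-0.1,0.1,10.5,0],
    [-0.4,0,0,-0.1,0.2,11.6,0],
    [-0.4,0,0,-0.1,0.2,11.6,0]
  ]
}}

```text
time_s: 6.33
position: [0.3882, -0.201, 0.0292]
tool_rot: [[0.222, 0.975, -0.004], [0.975, -0.222, 0.004], [0.003, -0.004, -1.0]]
force: [-1.3, 0.4, -0.4]
gripper_width: -0.0001
```

```bash
python3 - <<'E'
from inc import *
snap('side','side7')
b=cv2.imread('pics/side7.png')[180:335,215:395]
cv2.imwrite('pics/s7z.png',cv2.resize(b,(690,594)))
b=np.load('board.npz');R,t=b['R'],b['t']
s=bot.get_state();print(s['position'],s['force'],R.T@(s['position'][:2]-t),s['tool_rot'].round(3))
w=onplane('top',260+557/4-.375,155+274/4-.375,.064);d=w[:2]-PIV;print('knob',w,np.degrees(np.arctan2(d[1],d[0]))%360-195+12.67,np.linalg.norm(d))
E
```

```text
[ 0.38910587 -0.20150088  0.03067444] [ 0.42185346 -0.48342723 -0.20420859] [-0.10915853 -0.00601105] [[ 0.222  0.975 -0.002]
 [ 0.975 -0.222  0.003]
 [ 0.002 -0.002 -1.   ]]
knob [ 0.49382681 -0.38773635  0.064     ] 117.33321690545652 0.057237339629676615
```

View pics/s7z.png

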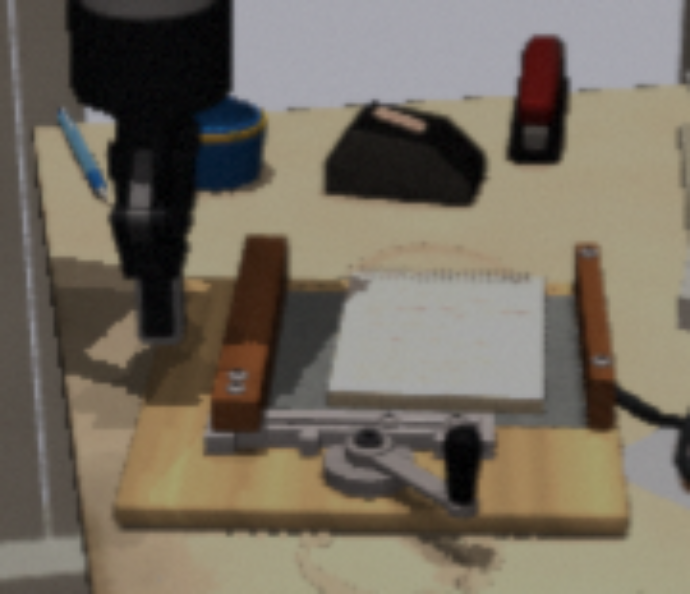

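The lever measures 117° (2.05 rad), so the slide is free. The fingertips are at (160,330) behind the jaw. Pushing now.

Emit:
{"method": "carry_out", "body": {
  "increments": [
    [0,0,0,0,0.5,0,0],
    [0,0,0,0,1.0,0,0],
    [0,0,0,0,1.4,0,0],
    [0,0,0,0,1.8,0,0],
    [0,0,0,0,2.2,0,0],
    [0,0,0,0,2.6,0,0],
    [0,0,0,0,3.0,0,0],
    [0,0,0,0,3.4,0,0]
  ]
}}

```text
time_s: 7.05
position: [0.4232, -0.209, 0.0326]
tool_rot: [[0.22, 0.975, 0.001], [0.975, -0.22, 0.001], [0.001, 0.001, -1.0]]
force: [-1.9, -0.3, 2.0]
gripper_width: 0.0003
```

Emit:
{"method": "carry_out", "body": {
  "increments": [
    [0,0,0,0,0.4,0,0],
    [0,0,0,0,0.8,0,0],
    [0,0,0,0,1.2,0,0],
    [0,0,0,0,1.6,0,0],
    [0,0,0,0,2.0,0,0],
    [0,0,0,0,2.3,0,0],
    [0,0,0,0,2.5,0,0],
    [0,0,0,0,2.6,0,0]
  ]
}}

```text
time_s: 7.72
position: [0.4486, -0.2147, 0.0325]
tool_rot: [[0.22, 0.975, 0.001], [0.975, -0.22, 0.001], [0.001, 0.001, -1.0]]
force: [-4.0, 0.1, 2.1]
gripper_width: -0.0
```

```bash
python3 - <<'E'
from inc import *
snap('side','side8')
b=cv2.imread('pics/side8.png')[180:335,215:395]
cv2.imwrite('pics/s8z.png',cv2.resize(b,(690,594)))
b=np.load('board.npz');R,t=b['R'],b['t']
s=bot.get_state();print(s['position'],s['force'],R.T@(s['position'][:2]-t))
E
```

```text
[ 0.44872546 -0.2147231   0.03250474] [-2.27841247  0.87822085  0.85140509] [-0.0480906  -0.00583627]
```

View pics/s8z.png

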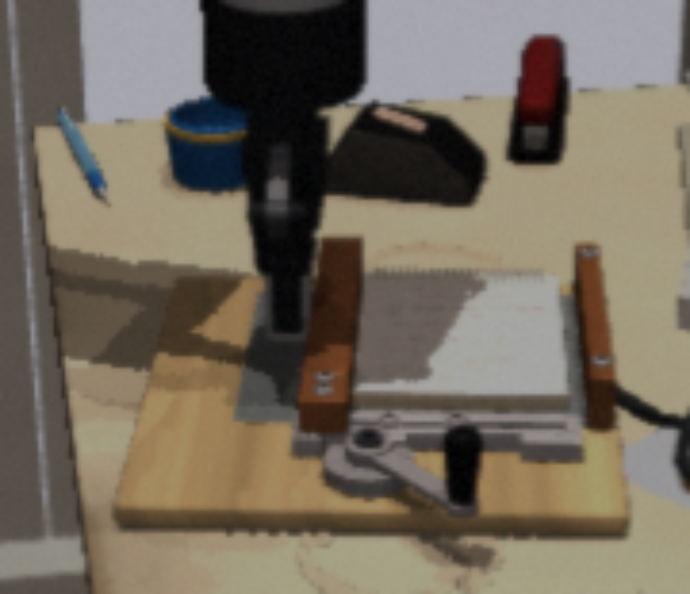

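The pad is squared against the jaw and a small gap to the fence remains (572–588, 350). Continuing slowly.

Emit:
{"method": "carry_out", "body": {
  "increments": [
    [0,0,0,0,0.2,0,0],
    [0,0,0,0,0.4,0,0],
    [0,0,0,0,0.5,0,0],
    [0,0,0,0,0.6,0,0],
    [0,0,0,0,0.7,0,0]
  ]
}}

```text
time_s: 8.18
position: [0.4553, -0.2162, 0.0324]
tool_rot: [[0.22, 0.975, 0.001], [0.975, -0.22, 0.001], [0.001, 0.001, -1.0]]
force: [-2.1, -0.2, -0.2]
gripper_width: 0.0002
```

Emit:
{"method": "carry_out", "body": {
  "increments": [
    [0,0,0,0,0.1,0,0],
    [0,0,0,0,0.2,0,0],
    [0,0,0,0,0.3,0,0]
  ]
}}

```text
time_s: 8.43
position: [0.4555, -0.2162, 0.0323]
tool_rot: [[0.219, 0.976, -0.005], [0.976, -0.219, 0.002], [0.001, -0.005, -1.0]]
force: [-12.4, 0.9, 9.7]
gripper_width: 0.0005
```

Movement stopped at board x ≈ -0.041, as predicted, with a firm force. One more small press, then retreat.

Emit:
{"method": "carry_out", "body": {
  "increments": [
    [0,0,0,0,0.1,0,0],
    [0,0,0,0,0.2,0,0]
  ]
}}

```text
time_s: 8.6
position: [0.4556, -0.2162, 0.0321]
tool_rot: [[0.219, 0.976, -0.008], [0.976, -0.219, 0.004], [0.002, -0.009, -1.0]]
force: [-18.3, 1.3, 13.8]
gripper_width: 0.0003
```

Emit:
{"method": "carry_out", "body": {
  "increments": [
    [0,0,0,0,-0.5,0,0],
    [0,0,0,0,-1.2,0,0],
    [0,0,0,0,-1.5,-2,0],
    [0,0,0,0,-1.5,-5,0],
    [0,0,0,0,-1.5,-8,45],
    [0,0,0,0,-1.5,-11,45],
    [0,0,0,0,-1.5,-11,45]
  ]
}}

```text
time_s: 9.18
position: [0.4505, -0.2166, 0.1499]
tool_rot: [[0.22, 0.975, 0.015], [0.975, -0.22, -0.006], [-0.003, 0.016, -1.0]]
force: [1.9, -0.8, -0.4]
gripper_width: 0.0356
```

```bash
python3 - <<'E'
from inc import *
snap('side','side9')
b=cv2.imread('pics/side9.png')[180:335,215:395]
cv2.imwrite('pics/s9z.png',cv2.resize(b,(690,594)))
s=bot.get_state();print(s['position'],s['force'])
p,y=arc(298.5,.15,.0605);print(p,inc(p,y-3+0))
E
```

```text
[ 0.44923732 -0.21598766  0.14730926] [-0.49985914 -0.41964652 -1.49705711]
[np.float64(0.4943681049957063), np.float64(-0.39116843531604895), 0.15] [0.7, -0.23, 51.78, -16.09, 8.26, -0.14]
```

View pics/s9z.png

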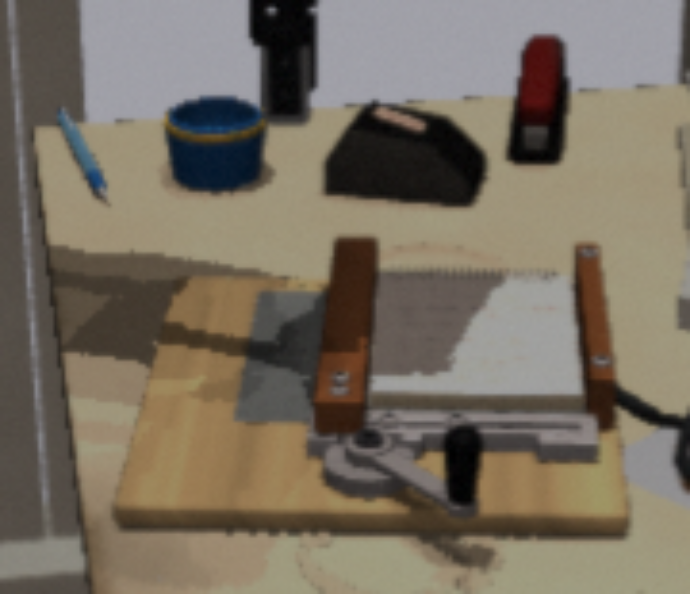

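The slide is home: the pad sits between the jaw face and the fence with no visible gap. Now back above the knob.

```bash
python3 - <<'E'
from inc import *
print(inc([.4955,-.391,.14],28.5))
E
```

```text
[0.71, -0.21, 48.78, -16.05, 8.36, 0.86]
```

Emit:
{"method": "carry_out", "body": {
  "increments": [
    [0.3,0,7,-2,1.2,0,45],
    [0.7,-0.2,14,-5,2.6,0,45],
    [0.7,-0.2,21,-8,4.2,0,45],
    [0.7,-0.2,28,-11,5.8,0.2,45],
    [0.7,-0.2,35,-14,7.2,0.5,45],
    [0.7,-0.2,42,-16,8.3,0.9,45],
    [0.7,-0.2,48.8,-16,8.3,0.9,45],
    [0.7,-0.2,48.8,-16,8.3,0.9,45]
  ]
}}

```text
time_s: 9.9
position: [0.4909, -0.3895, 0.1316]
tool_rot: [[0.881, 0.473, -0.011], [0.473, -0.881, 0.006], [-0.007, -0.011, -1.0]]
force: [-0.9, 0.0, -0.1]
gripper_width: 0.0385
```

Emit:
{"method": "carry_out", "body": {
  "increments": [
    [0,0,0,0,0,0,45],
    [0,0,0,0,0,0,45]
  ]
}}

```text
time_s: 10.07
position: [0.4908, -0.3876, 0.1327]
tool_rot: [[0.877, 0.48, -0.011], [0.48, -0.877, 0.006], [-0.006, -0.01, -1.0]]
force: [-0.5, -0.8, -0.4]
gripper_width: 0.0385
```

```bash
python3 - <<'E'
from inc import *
snap('side','side10')
b=cv2.imread('pics/side10.png')[180:335,215:395]
cv2.imwrite('pics/s10z.png',cv2.resize(b,(690,594)))
s=bot.get_state();print(s['position'],s['force'],inc([.4955,-.391,.046],28.5))
E
```

```text
[ 0.49093166 -0.38752684  0.13304263] [-0.7951893  -0.02820997 -0.35050021] [-0.57, 0.37, 0.16, 0.29, 0.61, 8.7]
```

View pics/s10z.png

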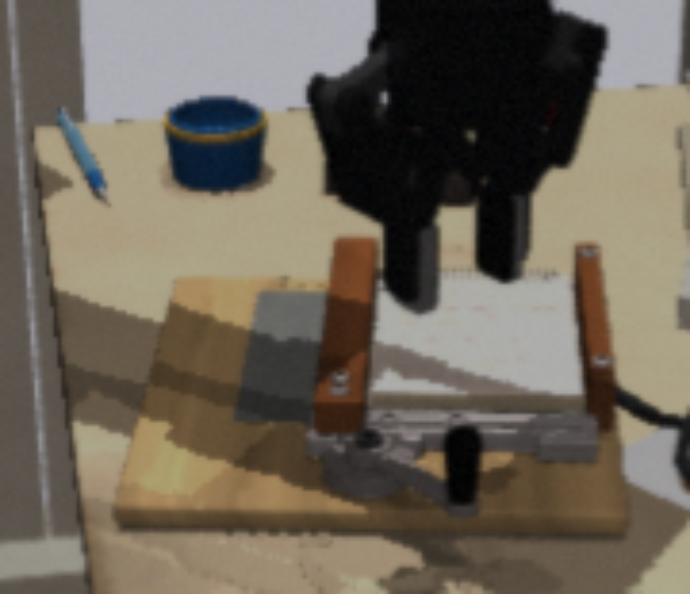

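The fingers are above the knob, with tips at (425,300) and (505,275) and the knob at (460,450). I'll correct the offset and tilt, then go down.

Emit:
{"method": "carry_out", "body": {
  "increments": [
    [-0.6,0.4,0,0.3,0.6,0,45],
    [-0.6,0.4,0,0.3,0.6,2,45],
    [-0.6,0.4,0,0.3,0.6,4,45],
    [-0.6,0.4,0,0.3,0.6,5.5,45],
    [-0.6,0.4,0,0.3,0.6,7,45],
    [-0.6,0.4,0,0.3,0.6,8.6,45],
    [-0.6,0.4,0,0.3,0.6,8.6,45]
  ]
}}

```text
time_s: 10.7
position: [0.4941, -0.3897, 0.0442]
tool_rot: [[0.878, 0.478, -0.003], [0.478, -0.878, 0.003], [-0.001, -0.003, -1.0]]
force: [-0.7, 0.2, -0.3]
gripper_width: 0.0383
```

```bash
python3 - <<'E'
from inc import *
snap('side','side11')
b=cv2.imread('pics/side11.png')[180:335,215:395]
cv2.imwrite('pics/s11z.png',cv2.resize(b,(690,594)))
s=bot.get_state();print(s['position'],s['force'])
for a in (293,288,278,268,258,248):print(a,inc(*arc(a,.046,.062)))
E
```

```text
[ 0.4947512  -0.39031474  0.04576232] [-0.1882802  -0.23361055  0.39140306]
293 [-0.11, 0.03, 5.57, -0.67, 0.18, -0.02]
288 [-0.11, 0.04, 10.57, -1.2, 0.1, -0.02]
278 [-0.11, 0.05, 20.57, -2.25, -0.19, -0.02]
268 [-0.1, 0.06, 30.57, -3.22, -0.65, -0.02]
258 [-0.1, 0.07, 40.57, -4.1, -1.28, -0.02]
248 [-0.09, 0.07, 50.57, -4.86, -2.06, -0.02]
```

View pics/s11z.png

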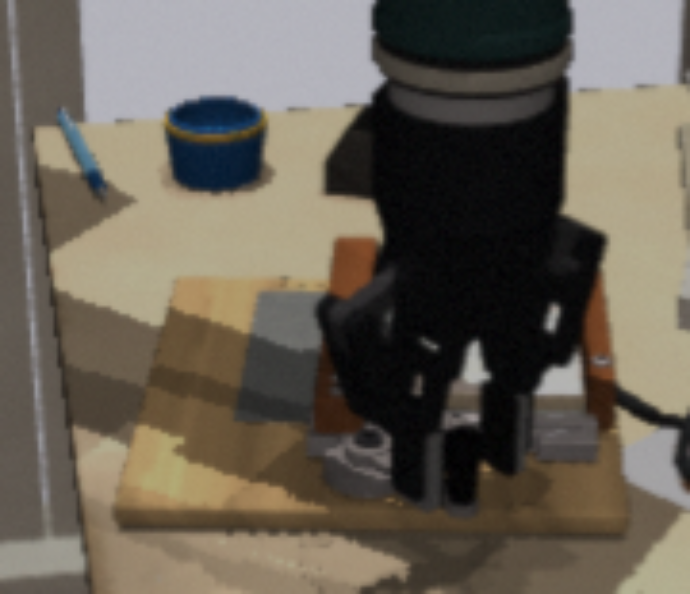

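The knob (460,465) is between the fingers. Turning clockwise.

Emit:
{"method": "carry_out", "body": {
  "increments": [
    [0,0,5.5,-0.65,0.2,0,45],
    [0,0,10.5,-1.2,0.1,0,45],
    [0,0,15.5,-1.75,0,0,45],
    [0,0,20.5,-2.25,-0.2,0,45],
    [0,0,25.5,-2.75,-0.4,0,45],
    [0,0,30.5,-3.2,-0.65,0,45],
    [0,0,35.5,-3.65,-0.95,0,45],
    [0,0,40.5,-4.1,-1.3,0,45]
  ]
}}

```text
time_s: 11.42
position: [0.4551, -0.4013, 0.0496]
tool_rot: [[0.977, -0.212, 0.005], [-0.212, -0.977, -0.004], [0.006, 0.003, -1.0]]
force: [1.0, -0.4, -0.5]
gripper_width: 0.0382
```

```bash
python3 - <<'E'
from inc import *
snap('side','side12')
b=cv2.imread('pics/side12.png')[180:335,215:395]
cv2.imwrite('pics/s12z.png',cv2.resize(b,(690,594)))
s=bot.get_state();print(s['position'],s['force'])
for a in (253,248,238,228,218,208):print(a,inc(*arc(a,.046,.062)))
E
```

```text
[ 0.45395976 -0.40087588  0.04944871] [-0.20054622 -0.34799231  0.90731299]
253 [0.14, -0.25, 4.56, -0.72, -0.21, 0.34]
248 [0.13, -0.26, 9.56, -1.26, -0.28, 0.34]
238 [0.11, -0.27, 19.56, -2.3, -0.55, 0.33]
228 [0.08, -0.28, 29.56, -3.29, -1.0, 0.33]
218 [0.06, -0.29, 39.56, -4.18, -1.61, 0.32]
208 [0.03, -0.3, 49.56, -4.95, -2.37, 0.32]
```

View pics/s12z.png

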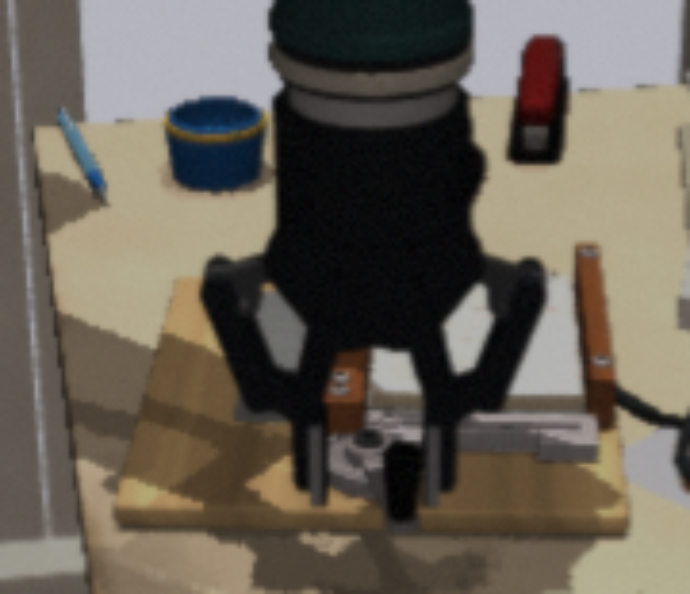

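The knob (403,480) rides the trailing finger. Continuing.

Emit:
{"method": "carry_out", "body": {
  "increments": [
    [0,-0.2,4.5,-0.7,-0.1,0.2,45],
    [0,-0.2,9.5,-1.25,-0.15,0.3,45],
    [0,-0.2,14.5,-1.8,-0.25,0.3,45],
    [0,-0.2,19.5,-2.3,-0.4,0.3,45],
    [0,-0.2,24.5,-2.8,-0.65,0.3,45],
    [0,-0.2,29.5,-3.3,-0.9,0.3,45],
    [0,-0.2,34.5,-3.75,-1.2,0.3,45],
    [0,-0.2,39.5,-4.2,-1.5,0.3,45]
  ]
}}

```text
time_s: 12.13
position: [0.4169, -0.378, 0.0464]
tool_rot: [[0.621, -0.784, 0.001], [-0.784, -0.621, -0.003], [0.003, 0.001, -1.0]]
force: [0.6, -2.1, -0.1]
gripper_width: 0.0387
```

```bash
python3 - <<'E'
from inc import *
snap('side','side13')
b=cv2.imread('pics/side13.png')[180:335,215:395]
cv2.imwrite('pics/s13z.png',cv2.resize(b,(690,594)))
s=bot.get_state();print(s['position'],s['force'])
for a in (213,208,203,198,193,188,183,178,173):print(a,inc(*arc(a,.046,.062)))
E
```

```text
[ 0.41607937 -0.37691823  0.04608957] [-1.04056737 -0.30675356  0.85597683]
213 [0.03, -0.06, 5.18, -0.56, -0.12, 0.01]
208 [0.03, -0.06, 10.18, -1.1, -0.19, 0.01]
203 [0.03, -0.06, 15.18, -1.63, -0.31, 0.01]
198 [0.02, -0.06, 20.18, -2.14, -0.47, 0.01]
193 [0.02, -0.07, 25.18, -2.64, -0.68, 0.01]
188 [0.02, -0.07, 30.18, -3.12, -0.93, 0.01]
183 [0.01, -0.07, 35.18, -3.58, -1.22, 0.0]
178 [0.01, -0.07, 40.18, -4.0, -1.55, 0.0]
173 [0.01, -0.07, 45.18, -4.4, -1.92, 0.0]
```

View pics/s13z.png

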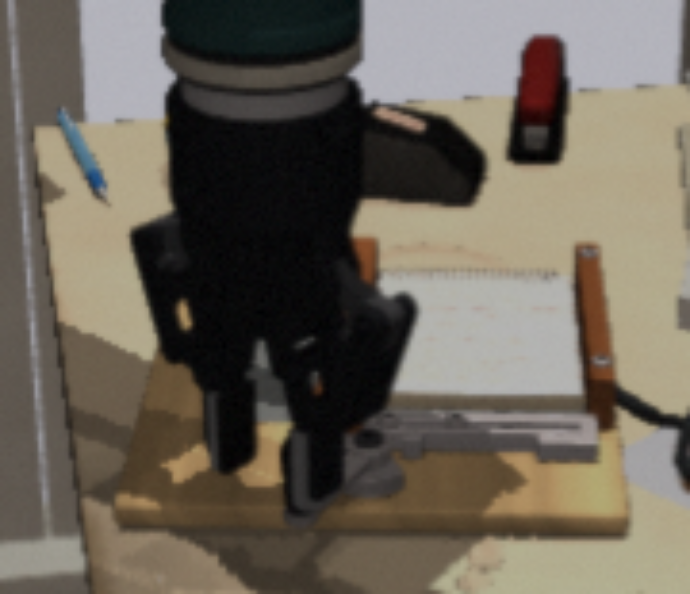

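The lever is following with the knob on the near finger (300,475). I'll continue toward the locked stop, at a tool angle of about 171°.

Emit:
{"method": "carry_out", "body": {
  "increments": [
    [0,0,5,-0.55,-0.1,0,45],
    [0,0,10,-1.1,-0.2,0,45],
    [0,0,15,-1.6,-0.3,0,45],
    [0,0,20,-2.15,-0.45,0,45],
    [0,0,25,-2.65,-0.7,0,45],
    [0,0,30,-3.1,-0.9,0,45],
    [0,0,35,-3.55,-1.2,0,45],
    [0,0,40,-4.0,-1.55,0,45]
  ]
}}

```text
time_s: 12.85
position: [0.4037, -0.3365, 0.0459]
tool_rot: [[-0.026, -1.0, -0.0], [-1.0, 0.026, -0.001], [0.001, 0.0, -1.0]]
force: [-1.7, -1.2, 0.1]
gripper_width: 0.0385
```

```bash
python3 - <<'E'
from inc import *
snap('side','side14')
b=cv2.imread('pics/side14.png')[180:335,215:395]
cv2.imwrite('pics/s14z.png',cv2.resize(b,(690,594)))
s=bot.get_state();print(s['position'],s['force'])
for a in (176,174,172,170):print(a,inc(*arc(a,.046,.062)))
E
```

```text
[ 0.40344676 -0.33530641  0.0456167 ] [ 0.61224421 -0.43041639  0.46068354]
176 [0.03, -0.0, 2.26, -0.16, -0.02, -0.04]
174 [0.03, -0.0, 4.26, -0.38, -0.03, -0.04]
172 [0.03, -0.01, 6.26, -0.6, -0.05, -0.04]
170 [0.03, -0.01, 8.26, -0.81, -0.07, -0.04]
```

View pics/s14z.png

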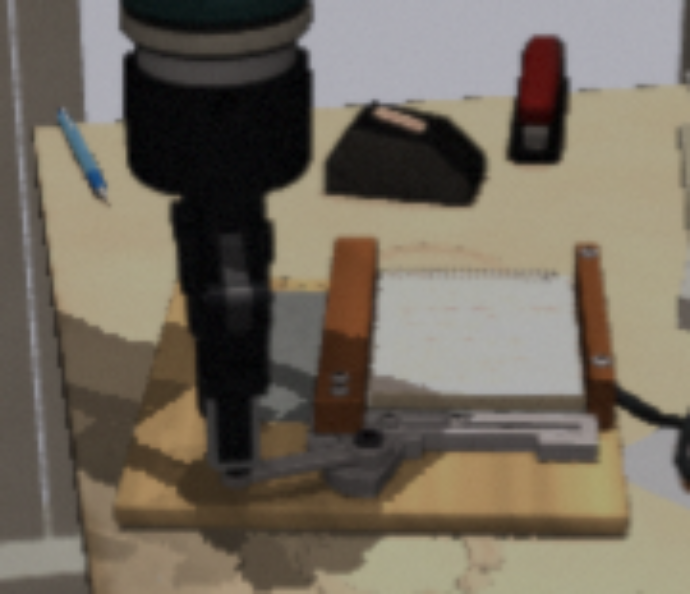

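Emit:
{"method": "carry_out", "body": {
  "increments": [
    [0,0,2,-0.15,0,0,45],
    [0,0,4,-0.4,0,0,45],
    [0,0,5,-0.5,0,0,45],
    [0,0,6,-0.6,0,0,45]
  ]
}}

```text
time_s: 13.23
position: [0.4039, -0.3303, 0.0454]
tool_rot: [[-0.128, -0.992, -0.0], [-0.992, 0.128, -0.001], [0.001, -0.0, -1.0]]
force: [0.6, -1.1, 1.0]
gripper_width: 0.0386
```

Emit:
{"method": "carry_out", "body": {
  "increments": [
    [0,0,0,-0.1,0,0,45],
    [0,0,0,-0.2,0,0,45],
    [0,0,0,-0.3,0,0,45]
  ]
}}

```text
time_s: 13.48
position: [0.4037, -0.3276, 0.045]
tool_rot: [[-0.129, -0.992, -0.001], [-0.992, 0.129, -0.001], [0.001, 0.001, -1.0]]
force: [-2.0, -5.5, -0.1]
gripper_width: 0.0386
```

Emit:
{"method": "carry_out", "body": {
  "increments": [
    [0,0,0,-0.1,0,0,45],
    [0,0,0,-0.2,0,0,45],
    [0,0,0,-0.3,0,0,45]
  ]
}}

```text
time_s: 13.73
position: [0.4039, -0.3271, 0.0451]
tool_rot: [[-0.128, -0.992, -0.001], [-0.992, 0.128, -0.006], [0.006, 0.0, -1.0]]
force: [-4.8, -15.1, -3.7]
gripper_width: 0.0387
```

```bash
python3 - <<'E'
from inc import *
s=bot.get_state();print(s['position'],s['force'])
d=s['position'][:2]-PIV; print(np.degrees(np.arctan2(d[1],d[0]))%360,np.linalg.norm(d))
E
```

```text
[ 0.40385741 -0.32710841  0.04508069] [ -4.80980123 -15.07993696  -3.718545  ]
169.9798663612978 0.06259741359448441
```

The force is 15 N at a tool angle of 170°, so the lever is at the locked stop. I'll back off, lift clear and look.

Emit:
{"method": "carry_out", "body": {
  "increments": [
    [0,0,0,0.6,0,0,45],
    [0,0,0,1.3,0,0,45],
    [0,0,0,1.3,0,-2,45],
    [0,0,0,1.3,0,-5,45],
    [0,0,0,1.3,0,-8,45],
    [0,0,0,1.3,0,-11,45],
    [0,0,0,1.3,0,-14,45],
    [0,0,0,1.3,0,-16,45]
  ]
}}

```text
time_s: 14.4
position: [0.4031, -0.3371, 0.2075]
tool_rot: [[-0.13, -0.991, 0.001], [-0.991, 0.13, -0.0], [0.0, -0.001, -1.0]]
force: [-0.5, -0.4, 0.0]
gripper_width: 0.038
```

```bash
python3 - <<'E'
from inc import *
s=bot.get_state();print(s['position'],s['force'],inc([.3,-.58,.24],-85))
E
```

```text
[ 0.40314704 -0.33714522  0.20748728] [-0.46025402 -0.38157587  0.01333467] [-0.04, -0.01, -12.49, 25.42, 7.06, -3.25]
```

Emit:
{"method": "carry_out", "body": {
  "increments": [
    [0,0,-5,3,0.8,-1,45],
    [0,0,-10,7,2,-2,45],
    [0,0,-12,11,3,-3,45],
    [0,0,-12,15,4,-3,45],
    [0,0,-12,19,5.2,-3,45],
    [0,0,-12,22,6.2,-3,45],
    [0,0,-12,25,7,-3,45],
    [0,0,-12,25,7,-3,45]
  ]
}}

```text
time_s: 15.07
position: [0.2974, -0.58, 0.2335]
tool_rot: [[0.075, -0.997, -0.003], [-0.997, -0.075, -0.0], [0.0, 0.003, -1.0]]
force: [0.3, 0.2, 0.8]
gripper_width: 0.0387
```

```bash
python3 - <<'E'
from geo import *
snap('side','side15');snap('top','top15')
b=cv2.imread('pics/side15.png')[180:335,215:395]
cv2.imwrite('pics/s15z.png',cv2.resize(b,(690,594)))
a=cv2.imread('pics/top15.png')[155:305,260:410]; cv2.imwrite('pics/t15z.png',cv2.resize(a,(600,600),interpolation=cv2.INTER_CUBIC))
print(bot.get_state()['time_s'])
E
```

```text
15.1667
```

View pics/s15z.png

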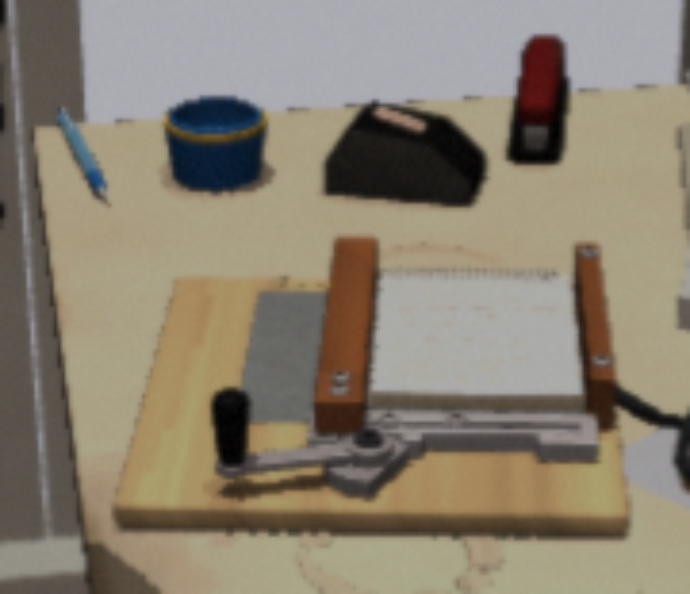

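View pics/t15z.png

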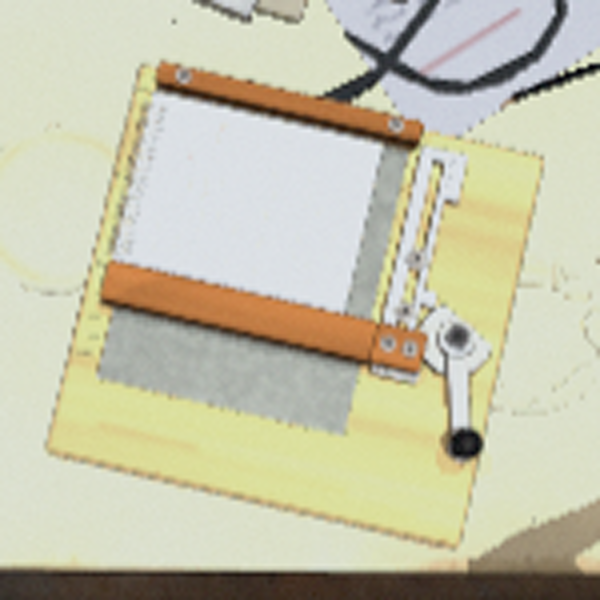

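```bash
python3 - <<'E'
from geo import *
b=np.load('board.npz');R,t=b['R'],b['t'];tb=lambda w:R.T@(w[:2]-t)
k=tb(onplane('top',*T(464,440),.064));p=tb(onplane('top',*T(457,335),.031))
d=k-p;print('lever deg from stop',np.degrees(np.arctan2(d[1],d[0]))%360-195,np.linalg.norm(d))
for nm,q in [('jawbackL',(102,300)),('jawbackR',(372,363)),('jaw frontL',(109,264)),('fenceL',(158,90)),('fenceR',(418,146))]: print(nm,tb(onplane('top',*T(*q),.043)).round(4))
for nm,q in [('padNL',(115,262)),('padNR',(346,312)),('padFR',(383,147)),('padFL',(152,97))]: print(nm,tb(onplane('top',*T(*q),.026)).round(4))
for n in('top','side'):
    a=cv2.imread(f'pics/{n}0.png').astype(int);c=cv2.imread(f'pics/{n}15.png').astype(int)
    for nm,(x0,y0,x1,y1) in ({'pot':(180,230,213,265),'stamp':(193,175,238,223),'eraser':(425,175,470,210)} if n=='top' else {'eraser':(380,335,425,370),'pot':(255,203,288,232),'stamp':(298,205,343,235)}).items():
        print(n,nm,np.abs(a-c)[y0:y1,x0:x1].mean().round(2),np.abs(a-c)[y0:y1,x0:x1].max())
E
```

```text
lever deg from stop -2.3022992660897614 0.060008991207112464
jawbackL [-0.0311  0.0672]
jawbackR [-0.0315 -0.0805]
jaw frontL [-0.0113  0.0681]
fenceL [0.0877 0.0648]
fenceR [ 0.0895 -0.0791]
padNL [-0.0068  0.0667]
padNR [-0.0051 -0.0613]
padFR [ 0.0886 -0.0611]
padFL [0.0871 0.0684]
top pot 1.96 16
top stamp 2.46 35
top eraser 1.68 17
side eraser 5.84 12
side pot 4.52 12
side stamp 4.11 12
```

All checks match: the lever is at the locked stop, the jaw back is at -0.031 (its predicted home), the pad is between jaw and fence, and the bystanders haven't moved. Handing in.

```bash
python3 -c "
from cell import bot
print(bot.close_job())"
```

```text
the job is handed in; nothing more can be done
None
```

The notepad is squared up against the fence and the slide is locked home. I handed the job in at about 15 s; no verdict was reported.

I turned the lever to its free stop with the knob held loosely between the fingers. It measured 117° (2.05 rad). I then pushed the slide home on the back of the jaw with shut fingers until it stopped, at about 18 N. Finally I turned the lever back until it stopped, at about 15 N, and moved the arm clear.

**Last checks (top and side views):**
- **Lever:** it measured -2.3° from the locked stop. It cannot pass the stop, so that is measuring error.
- **Slide:** the jaw's rear face is at board x ≈ -0.031 m, where it should be when home.
- **Pad:** it lies flat between jaw and fence. Its edges read about 0.7° off square, within what I can measure; the pad's near edge is hidden by the jaw.
- **Bystanders:** the pot, stamp and eraser look the same as in the first pictures.

**Disagreements:**
- The side camera placed deck-height points 8–10 mm further to -y than the top camera, so I relied on the top view and on where the two views crossed.
- My board frame puts the fence face about 3 mm short of where the stated sizes put it. The slide's stop agreed with the stated sizes.

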